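Unlatch the grooming box and put the shedding comb away

ROBOT

A 6-joint arm with a two-finger parallel gripper is mounted at the origin on the work surface. World frame = base frame: x ahead of the robot, y to its left, z up, the work surface at z = 0. Lengths are in mm, angles in rad, forces in N, time in s.
With the tool pointing down it reaches from about 275 to 850 mm from the base axis. Payload 19 kg.
Tool frame: the origin (TCP) lies where the fingers leave the gripper's body, on its centre line; the fingertips stand 73 mm ahead of it and the grasp point (between the pads) lies 54 mm ahead of it (manip.grip_depth is the distance from the TCP to the grasp point, in mm); z points along the fingers, y is the direction in which the jaws open and shut (so a half turn about z gives the same grasp; the last joint's range is limited). The gripper opens to 85 mm and grips with 20 to 120 N. Pads are 22 mm wide; open, the fingers measure 114 mm over their backs; the gripper's body (76 mm by 85 mm) begins 54 mm behind the grasp point. The pads swing forward as they close: fully open they stand 13 mm farther back than shut.
Start: joints at [-1.441, 0.15, 1.437, -0, 1.554, -0.134], TCP at [149.908, -555.092, 303.867] pointing down, gripper open.
Joint ranges: [-2.8, 2.8], [-0.68, 2.1], [0.12, 2.68], [-1.39, 4.53], [0.16, 2.79], [-2.81, 2.81]. Speed limits (rad/s): [1.89, 1.89, 2.22, 3.01, 3.01, 3.01].

INTERFACE

Orientations are given as a rotation vector (axis times angle).
In Python, from plant import manip gives the robot as it stands. The module is installed in compiled form; this text tells all that it offers.
- The arm moves only by the shell command python3 -m handwheel 'ROWS' [FORCE]. ROWS is JSON, a list of rows, each an object with "fingers": the closure, from -1 (fully open) to 1 (shut), so that 0 is half open; "linear": the shift along the tool's x, y, z in units of 30 mm (1.0 is 30 mm), a list of three; "spin": the turn about the tool's z in units of 6 degrees (1.0 is 6 degrees). A call has 1 to 20 rows; each row is the pose to reach, as a shift and turn from the pose commanded when the call began, along the tool's axes at that moment; what a row does not reach only later rows make up. A row lasts 1/12 s, in which the tool goes at most 41.7 mm and 7.16 degrees, less where a joint would pass 70% of its speed; a pose out of reach is approached as far as the arm can. A call with a gripper value outside its range is refused whole. The fingers move at their own pace and stop on an object; FORCE is the grip in N (left out, the last holds). Time passes only in rows, so rows that repeat a pose let the fingers close. It gives the time, the measured TCP pose, the force and the opening at its end, in the units of the state.
- manip.read_state(): the state, without advancing time (a new reading comes with each control period).
- manip.capture(name): name is "scene" or "side" or "wrist"; returns (picture, depth): 400x640x3 uint8, blue, green, red; 400x640 float32, mm along the optical axis (not along the pixel's ray), 0 where there is no reading.
- manip.calibration(name): a dict with "mtx" (3x3 intrinsics, pixels), "position" and "attitude" of the camera in the world; the wrist camera has in their place "T_tool_cam" (4x4, takes a point from camera to tool coordinates, whose origin is the TCP and whose axes are the flange's). Camera axes: x right, y up, looking along -z (the intrinsics and any distortion apply to the point x, -y, -z); pixel columns grow to the right and rows downward; lengths in mm; the calibration is good to about 2 mm. A picture is of the moment at which its call begins: read the wrist's pose just before it. calibration takes no time and is no camera call.
- manip.job_done(): hands the job in, once; it reports no verdict.
The state is a dict: "clock": time; "qpos": joint angles; "qd": joint speeds; "joint_torque": joint torques, N m; "tool_pos": TCP position; "tool_rot": TCP orientation; "ft_force": force on the tool from outside, world axes, zero at the start; "torque": the same for the moment, N m; "gripper_width": finger opening in mm.
Only numpy, scipy, OpenCV 4.12 (cv2) and the standard library are available. Lean on these libraries where they do the work, as an engineer would, in place of code of your own. Each camera call takes 0.05 s, during which the arm holds its last target.

TASK

Open the pine grooming box: pull its T-handle up, give it a quarter turn clockwise and let it snap all the way down into its released position, then swing the lid up until it stands about upright. Then lay the long-handled steel shedding comb flat on the bottom of the box without dropping it, leaving the lid standing open, the latch handle down in its released position and the other things on the bench where they are.

Things in the scene. Friction and masses are not known exactly. Their poses are not given: they have to be found in the camera images.
- kit_in (a point): centre of the inner floor of the pine grooming box, 10 mm above the bench. Box fixed to the bench, 240 mm deep (its x) by 270 wide (y) by 90 high outside, walls 10 mm. x points from the front wall (nearer the robot) to the hinge side, z up; turned up to 0.25 rad. Inside the front wall's middle a steel keeper sticks out 18 mm (40 mm wide, 68 to 78 mm above the inner floor).
- lid (a joint): angle of the lid, rad: 0 shut, 1.57 upright, stop at 1.75. Pine board 255 x 274 x 12 mm, 0.4 kg, overhanging the front wall by 15 mm; held shut by the cam until the latch is turned. Stiff hinge: it stays at any angle where it is left; lifting it at the latch handle takes about 10 N.
- lid_hinge (a point): middle of the lid's hinge line, on the far top edge of the box; turns with the lid. Its y axis is the hinge line (the box's y); its x runs along the lid from the front edge to the hinge, its z is the lid's outward normal. The lid's front edge swings up and away from the robot.
- lid_edge (a point): middle of the lid's front edge (half-way through its thickness), 255 mm from the hinge line; axes as lid_hinge.
- latch (a joint): turn of the cam latch, rad: 0 latched (the handle's bar lies along the box's width y), 1.57 released (bar lies along the box's depth x). Grows clockwise seen from above the lid; stops at -0.03 and 1.62. Starts at 0 to 0.06. The lid is free from about 1.1. The cam, a steel tongue under the lid, 40 mm long and 18 wide, reaches 21 mm below the lid's underside: allow for it when the lid is up.
- handle (a joint): how far the T-handle is pulled out along the lid's normal, m: 0 down, 0.020 at its stop; a spring draws it down (3 N down, 7 N at the stop). A cross pin under the bar sits in a cross slot between four posts: less than 9 mm out it turns only 0.1 rad off latched or released; 11 to 19 mm out it turns freely. Let go within 0.1 rad of released, it snaps down.
- handle_grip (a point): centre of the T-handle's steel bar: 80 mm long (this point's y), 18 mm thick (x), 24 mm high (z, the lid's normal). With the handle down it is 46 mm above the lid's outer face, 185 mm from the hinge line, midway across the lid. The bar's underside is then 34 mm, the tops of the posts below it 12 mm, above the lid's face.
- comb: the comb of comb_center; origin on its underside, 11 mm below that point, same axes.
- comb_center (a point): centre (11 mm above what it lies on) of the long-handled steel shedding comb, 175 mm long, lying flat, left or right of the box; x runs along the handle to the teeth. Handle 24 mm wide (y), 22 mm high, from 90 mm behind this point to 35 mm ahead; toothed head 64 mm wide, 16 mm high at its spine, 8 at the teeth, from 35 to 85 mm ahead. Balances near this point; 0.11 to 0.22 kg.
- brush_center (a point): wooden bristle brush, an oblong block without a handle, 150 (x) x 56 (y) x 40 mm high, bristles down; point at its centre, 20 mm up. Not to be disturbed.
- pump_center (a point): green plastic pump bottle, round, 64 mm across, 192 mm high with its push head; point on its axis 80 mm up. Not to be disturbed.
- cup_center (a point): white enamel cup with a side handle at its +y, rim 76 mm across, 70 mm high; point on its axis 35 mm up. Not to be disturbed.
- jar_center (a point): amber glass jar with a metal lid, 72 mm across, 85 mm high; point on its axis 42 mm up. Not to be disturbed.
- tin_center (a point): plain steel tin, 68 mm across, 70 mm high; point on its axis 35 mm up. Not to be disturbed.
- curry_center (a point): round black rubber curry pad, 92 mm across, 26 mm high; point on its axis 13 mm up. Not to be disturbed.
- mane_center (a point): short metal mane comb without a handle, 100 mm (y) x 40 mm (x) x 8 mm, lying flat; point 4 mm up. Not to be disturbed.
Mind the look-alikes: they are no part of the job. There is more than one size of the comb; the job needs the smaller.

How it is judged:
By the outcome, as a careful person would: the job done as asked, in the order asked, and still so for the second after the job is handed in, with the robot touching nothing.
It also fails if it takes over 66 s, if anything falls off the work surface, if the arm or the gripper's body presses on something with over 40 N, if the wrist force passes 120 N, or if a joint passes its speed limit or range.

## Working session

There is one attempt and no reset: what is moved stays moved. The work goes in short steps, Python scripts to look and compute and a shell command to move; the robot and the scene stay as the last step left them, time stands still between calls to the robot, and variables do not carry over. Pictures are saved under pics/ and viewed, and the job is handed in when it is done.

```bash
mkdir -p pics; ls; cat > h.py <<'E'
import numpy as np, cv2
from scipy.spatial.transform import Rotation as R
from plant import manip
def cam(name,st=None):
    c=manip.calibration(name)
    K=np.array(c['mtx'],float)
    if 'T_tool_cam' in c:
        st=st or manip.read_state()
        T=np.eye(4);T[:3,:3]=R.from_rotvec(st['tool_rot']).as_matrix();T[:3,3]=st['tool_pos']
        T=T@np.array(c['T_tool_cam'])
    else:
        T=np.eye(4);a=np.array(c['attitude'],float)
        T[:3,:3]=a if a.shape==(3,3) else R.from_rotvec(a).as_matrix()
        T[:3,3]=c['position']
    return K,T
def px2w(K,T,u,v,d):
    x=(u-K[0,2])/K[0,0]*d;y=(v-K[1,2])/K[1,1]*d
    return (T@np.array([x,-y,-d,1]))[:3]
def pxplane(K,T,u,v,z):
    o=T[:3,3];p=px2w(K,T,u,v,1000);r=p-o
    return o+r*(z-o[2])/r[2]
def proj(K,T,P):
    p=np.linalg.inv(T)@np.append(P,1);x,y,z=p[0],-p[1],-p[2]
    return np.array([K[0,0]*x/z+K[0,2],K[1,1]*y/z+K[1,2]])
E
python3 - <<'E'
from h import *
print({k:manip.calibration(k) for k in("scene","side","wrist")})
st=manip.read_state();print(st)
for n in("scene","side","wrist"):
    im,d=manip.capture(n);cv2.imwrite(f"pics/{n}0.png",im);np.save(f"{n}0.npy",d)
E
```

```text
pics
{'scene': {'mtx': array([[492.43281875,   0.        , 313.32128339],
       [  0.        , 492.43281875, 200.83154377],
       [  0.        ,   0.        ,   1.        ]]), 'position': array([1225.92191823,  632.59360613, 1094.02468994]), 'attitude': array([0.38801734, 0.88856219, 2.13389796])}, 'side': {'mtx': array([[487.6626943 ,   0.        , 313.19384666],
       [  0.        , 487.6626943 , 194.76766735],
       [  0.        ,   0.        ,   1.        ]]), 'position': array([-379.86040755,  848.12161674, 1027.92390252]), 'attitude': array([ 0.45980768, -1.06452797, -2.1334421 ])}, 'wrist': {'mtx': array([[324.43258036,   0.        , 319.8706904 ],
       [  0.        , 324.43258036, 203.34667533],
       [  0.        ,   0.        ,   1.        ]]), 'T_tool_cam': array([[-1.57346180e-03,  9.66483583e-01,  2.56723601e-01,
         6.62142049e+01],
       [ 9.99998699e-01,  1.61203271e-03,  6.02071823e-05,
         6.31049875e-02],
       [-3.55657589e-04,  2.56723362e-01, -9.66484862e-01,
        -6.96590709e+01],
       [ 0.00000000e+00,  0.00000000e+00,  0.00000000e+00,
         1.00000000e+00]])}}
{'clock': 0.0, 'qpos': array([-1.44098461e+00,  1.50965379e-01,  1.43801812e+00, -1.40799107e-06,
        1.55380785e+00, -1.34000277e-01]), 'qd': array([ 0.00217833,  0.00045828, -0.00098844,  0.00034261,  0.00025721,
        0.00037263]), 'joint_torque': array([ 2.02808548e-05, -7.13054180e+01, -5.70866024e+01, -1.00020218e-04,
        8.70024960e-03, -8.22734069e-05]), 'tool_pos': array([ 149.89787903, -554.9513287 ,  303.2935854 ]), 'tool_rot': array([-3.11311338e+00, -4.13036649e-01, -1.73134483e-06]), 'ft_force': array([ 0.02387278,  0.9815505 , -0.0922347 ]), 'torque': array([ 0.0055613 ,  0.04954781, -0.06198129]), 'gripper_width': 85.3161201347348}
```

View pics/scene0.png

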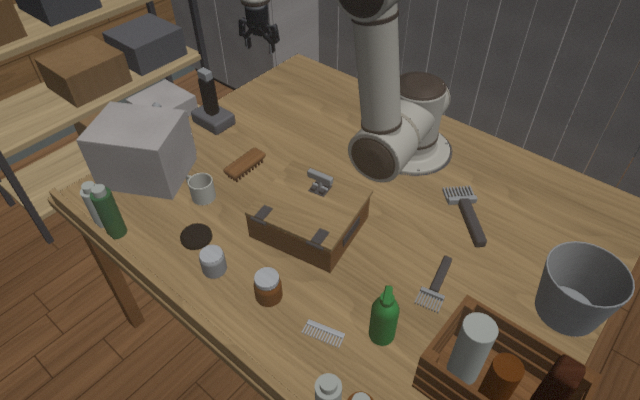

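View pics/side0.png

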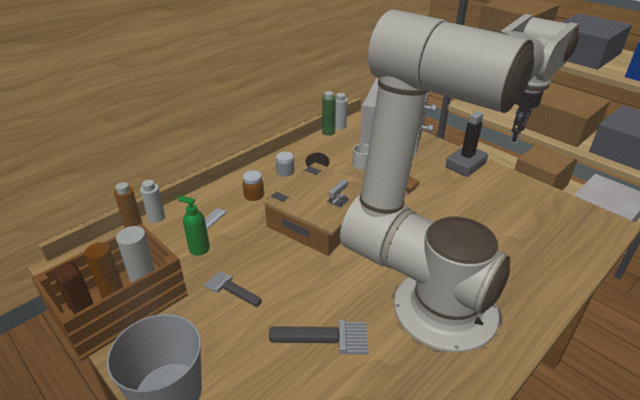

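View pics/wrist0.png

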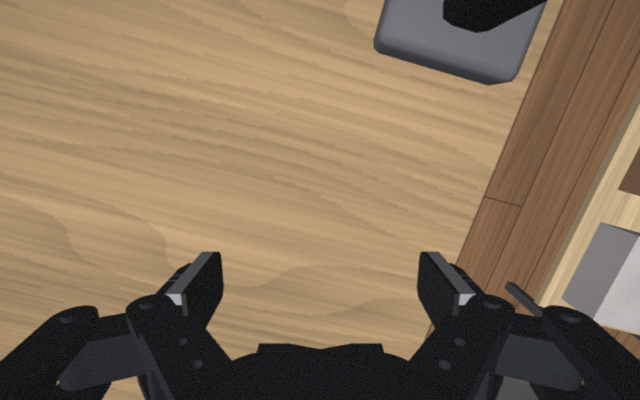

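Scene view: the box is at about (310,215), with its handle at (320,182). There are two handled combs, a large one at (465,215) and a smaller one at (435,285). I'll enlarge both views to read points.

```bash
python3 - <<'E'
import cv2
a=cv2.imread('pics/scene0.png');b=cv2.imread('pics/side0.png')
cv2.imwrite('pics/c1.png',cv2.resize(a[150:280,230:390],None,fx=5,fy=4.6,interpolation=cv2.INTER_CUBIC))
cv2.imwrite('pics/c2.png',cv2.resize(a[240:320,400:470],None,fx=7,fy=7,interpolation=cv2.INTER_CUBIC))
cv2.imwrite('pics/c3.png',cv2.resize(b[150:320,190:390],None,fx=4,fy=3.5,interpolation=cv2.INTER_CUBIC))
E
```

```text
(no output)
```

View pics/c1.png

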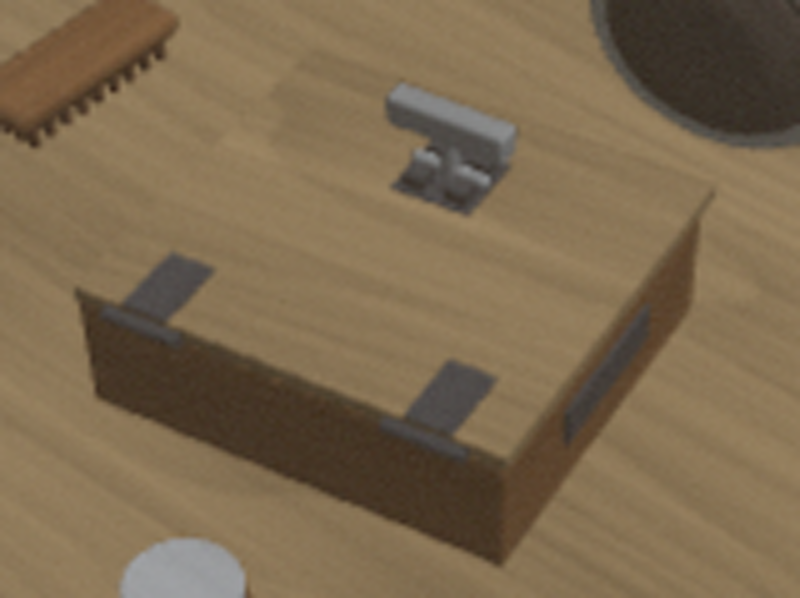

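View pics/c2.png

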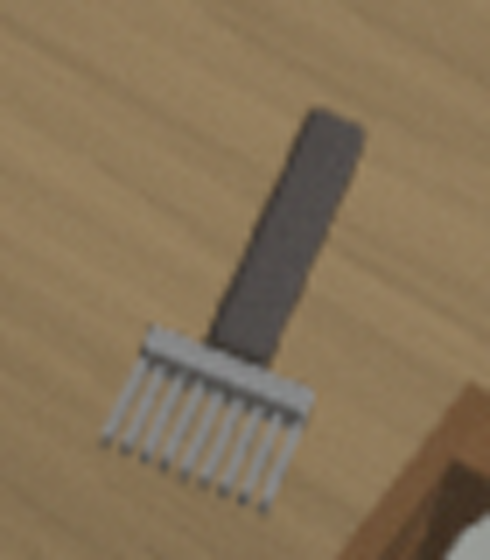

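View pics/c3.png

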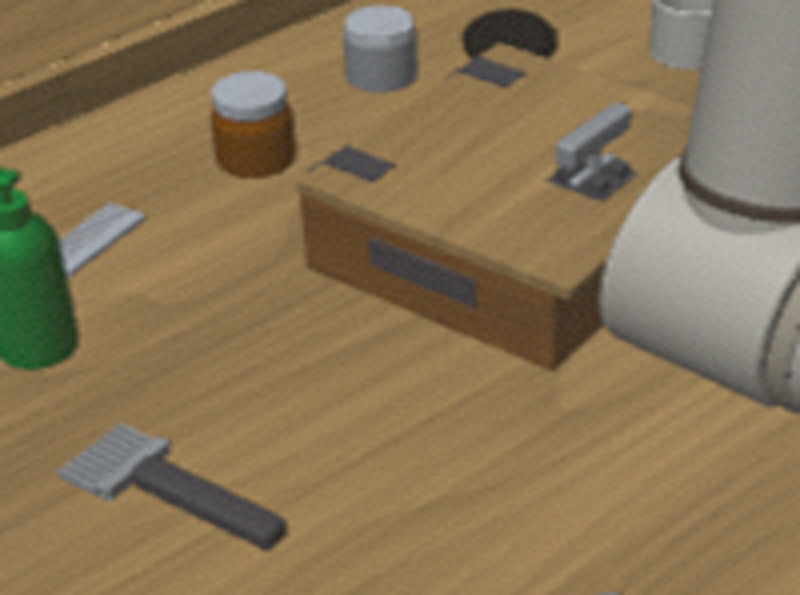

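```bash
python3 - <<'E'
from h import *
K,T=cam('scene');d=np.load('scene0.npy')
f=lambda x,y:(230+x/5,150+y/4.6)
g=lambda x,y:(400+x/7,240+y/7)
def sh(n,u,v,z):
    print(n,np.round(pxplane(K,T,u,v,z),1),np.round(px2w(K,T,u,v,d[int(round(v)),int(round(u))]),1))
for n,p in dict(hR=(77,290),hL=(507,465),fL=(715,193)).items(): sh(n,*f(*p),102)
for n,p in dict(barA=(396,92),barB=(514,134),mid=(455,112)).items(): sh(n,*f(*p),160)
for n,p in dict(h1=(318,108),h2=(362,130),h3=(212,338),h4=(268,360)).items(): sh('comb'+n,*g(*p),22)
for n,p in dict(s1=(150,328),s2=(313,395)).items(): sh('comb'+n,*g(*p),16)
for n,p in dict(t1=(103,440),t2=(265,510)).items(): sh('comb'+n,*g(*p),6)
for n,p in dict(big_s1=(444,190),big_s2=(473,188),big_end=(480,243)).items(): sh(n,*p,22)
K,T=cam('side');d=np.load('side0.npy')
f=lambda x,y:(190+x/4,150+y/3.5)
for n,p in dict(hL=(302,188),fL=(570,293)).items(): sh(n,*f(*p),102)
for n,p in dict(barA=(627,107),barB=(562,148)).items(): sh(n,*f(*p),160)
for n,p in dict(e1=(285,520),e2=(262,538)).items(): sh('comb'+n,*f(*p),22)
for n,p in dict(t1=(118,428),t2=(62,470)).items(): sh('comb'+n,*f(*p),6)
for n,p in dict(pump=(197,222),crate=(184,268),craten=(122,235)).items(): sh(n,*p,100)
E
```

```text
hR [ 645.7 -135.3  102. ] [ 644.8 -136.4  100.6]
hL [597.1 133.3 102. ] [592.8 130.   95.3]
fL [350.9  87.3 102. ] [262.3  32.1   1.6]
barA [445.1 -73.  160. ] [445.5 -72.7 160.4]
barB [431.9   2.9 160. ] [380.8 -37.6  99.9]
mid [437.8 -35.2 160. ] [438.4 -34.8 160.7]
combh1 [356.9 342.9  22. ] [359.1 343.7  24.8]
combh2 [355.5 361.6  22. ] [341.7 357.3   5.1]
combh3 [477.3 368.   22. ] [475.7 367.4  19.7]
combh4 [472.5 388.8  22. ] [463.9 386.    9.8]
combs1 [484.1 346.5  16. ] [483.1 346.1  14.6]
combs2 [471. 408.  16.] [459.8 404.6  -0. ]
combt1 [530.7 357.    6. ] [531.2 357.2   6.7]
combt2 [518.3 417.7   6. ] [515.6 416.9   1.9]
big_s1 [131.9 208.   22. ] [122.7 204.4  13. ]
big_s2 [ 66.3 272.7  22. ] [ 42.1 265.2  -0.3]
big_end [255.8 394.5  22. ] [256.3 394.6  22.5]
hL [584.3 132.4 102. ] [589.9 128.2  96.6]
fL [342.   84.1 102. ] [346.5  79.3  96.2]
barA [438.8 -76.6 160. ] [437.6 -75.2 161.3]
barB [431.3   2.6 160. ] [430.1   3.9 161.3]
combe1 [354.4 342.6  22. ] [-379.9  848.1 1027.9]
combe2 [351.2 364.7  22. ] [355.  362.2  16.7]
combt1 [527.  358.8   6. ] [527.2 358.7   5.8]
combt2 [516.1 414.1   6. ] [513.6 415.3   8.8]
pump [659.7 332.3 100. ] [629.8 347.1 126.7]
crate [522.2 462.2 100. ] [615.9 422.1   3.6]
craten [760.6 518.9 100. ] [634.  555.4 203. ]
```

```bash
cat >> h.py <<'E'
def yaw(st):
    x=R.from_rotvec(st['tool_rot']).as_matrix()[:,0]; return np.arctan2(x[1],x[0])
def plan(P,ps,st=None):
    st=st or manip.read_state(); Rm=R.from_rotvec(st['tool_rot']).as_matrix()
    psi=yaw(st); d=Rm.T@(np.array(P,float)-st['tool_pos'])/30
    dy=(ps-psi+np.pi)%(2*np.pi)-np.pi
    print('linear',np.round(d,3),'spin',round(-np.degrees(dy)/6,3),'at',np.round(st['tool_pos'],1),'yaw',round(psi,3))
E
python3 - <<'E'
from h import *
plan((437.5,-36,300),1.72)
E
```

```text
linear [ 13.766 -14.201   0.129] spin -13.906 at [ 149.9 -555.   303.4] yaw 0.264
```

```bash
python3 -m handwheel '[{"fingers":-1,"linear":[6.9,-7.1,-1],"spin":-7},{"fingers":-1,"linear":[6.9,-7.1,-1],"spin":-7},{"fingers":-1,"linear":[6.9,-7.1,-1],"spin":-7},{"fingers":-1,"linear":[6.9,-7.1,-1],"spin":-7},{"fingers":-1,"linear":[6.9,-7.1,-1],"spin":-7},{"fingers":-1,"linear":[6.9,-7.1,-1],"spin":-7},{"fingers":-1,"linear":[13.77,-14.2,0.1],"spin":-13.9},{"fingers":-1,"linear":[13.77,-14.2,0.1],"spin":-13.9},{"fingers":-1,"linear":[13.77,-14.2,0.1],"spin":-13.9},{"fingers":-1,"linear":[13.77,-14.2,0.1],"spin":-13.9},{"fingers":-1,"linear":[13.77,-14.2,0.1],"spin":-13.9},{"fingers":-1,"linear":[13.77,-14.2,0.1],"spin":-13.9},{"fingers":-1,"linear":[13.77,-14.2,0.1],"spin":-13.9},{"fingers":-1,"linear":[13.77,-14.2,0.1],"spin":-13.9},{"fingers":-1,"linear":[13.77,-14.2,0.1],"spin":-13.9},{"fingers":-1,"linear":[13.77,-14.2,0.1],"spin":-13.9},{"fingers":-1,"linear":[13.77,-14.2,0.1],"spin":-13.9},{"fingers":-1,"linear":[13.77,-14.2,0.1],"spin":-13.9}]' 60
python3 - <<'E'
from h import *
st=manip.read_state();print(st['tool_pos'],yaw(st),st['qpos'])
im,d=manip.capture('wrist');cv2.imwrite('pics/w1.png',im);np.save('w1.npy',d)
E
```

```text
clock: 1.65
tool_pos: [437.4, -36.6, 300.9]
tool_rot: [-2.05, -2.38, 0.0]
ft_force: [0.1, -0.5, -0.7]
gripper_width: 85.6
[437.37132448 -36.60477239 300.8553994 ] 1.7192131363999177 [-2.59290231e-01 -1.37219689e-01  1.73299455e+00 -1.66202690e-04
  1.54613452e+00 -4.07702911e-01]
```

View pics/w1.png

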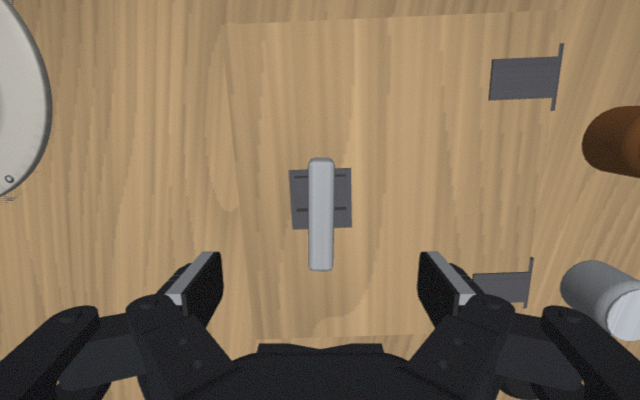

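Wrist view: the bar runs (320,158)–(321,270) and is almost parallel to tool x. The lid's +y edge runs (228,23)–(560,10).

```bash
python3 - <<'E'
from h import *
K,T=cam('wrist');d=np.load('w1.npy')
A=pxplane(K,T,320.5,158,160);B=pxplane(K,T,321,270,160)
print(A,B,(A+B)/2,np.linalg.norm(A-B),np.arctan2(*(A-B)[[1,0]]))
print(px2w(K,T,320,200,d[200,320]))
a=pxplane(K,T,228,23,102);b=pxplane(K,T,560,10,102);print(a,b,np.arctan2(*(b-a)[[1,0]]),np.linalg.norm(a-b))
for u,v in((290,171),(351,168),(292,230),(352,228)):print(pxplane(K,T,u,v,102))
E
```

```text
[433.28256774   2.21283468 160.        ] [445.23274513 -76.34698705 160.        ] [439.25765644 -37.06707618 160.        ] 79.46352829820924 1.7217547128649748
[437.05216713 -25.63185945 159.95402037]
[351.55751111  84.57491473 102.        ] [593.87166176 129.03679942 102.        ] 0.18146998968179945 246.35950721294208
[410.88853824 -19.22138325 102.        ]
[460.84373032  -9.33993419 102.        ]
[418.97838724 -70.7127869  102.        ]
[470.68405336 -61.2608306  102.        ]
```

```bash
python3 - <<'E'
from h import *
plan((439,-36.7,202),1.722)
E
```

```text
linear [-1.000e-03  5.600e-02  3.299e+00] spin -0.035 at [437.3 -36.9 301. ] yaw 1.718
```

```bash
python3 -m handwheel '[{"fingers":-1,"linear":[0,0.05,1],"spin":0},{"fingers":-1,"linear":[0,0.05,2],"spin":0},{"fingers":-1,"linear":[0,0.05,2.8],"spin":0},{"fingers":-1,"linear":[0,0.05,3.3],"spin":0},{"fingers":-1,"linear":[0,0.05,3.3],"spin":0},{"fingers":1,"linear":[0,0.05,3.3],"spin":0},{"fingers":1,"linear":[0,0.05,3.3],"spin":0},{"fingers":1,"linear":[0,0.05,3.3],"spin":0},{"fingers":1,"linear":[0,0.05,3.3],"spin":0},{"fingers":1,"linear":[0,0.05,3.3],"spin":0},{"fingers":1,"linear":[0,0.05,3.3],"spin":0},{"fingers":1,"linear":[0,0.05,3.3],"spin":0},{"fingers":1,"linear":[0,0.05,3.3],"spin":0},{"fingers":1,"linear":[0,0.05,3.3],"spin":0},{"fingers":1,"linear":[0,0.05,3.3],"spin":0}]' 60
```

```text
clock: 2.95
tool_pos: [438.8, -36.0, 202.5]
tool_rot: [-2.05, -2.38, 0.001]
ft_force: [-8.8, -2.2, 10.8]
gripper_width: 16.9
```

```bash
python3 -m handwheel '[{"fingers":1,"linear":[0,0,-0.15],"spin":0},{"fingers":1,"linear":[0,0,-0.3],"spin":0},{"fingers":1,"linear":[0,0,-0.45],"spin":0},{"fingers":1,"linear":[0,0,-0.52],"spin":0},{"fingers":1,"linear":[0,0,-0.52],"spin":0},{"fingers":1,"linear":[0,0,-0.52],"spin":0}]' 60
python3 - <<'E'
from h import *
st=manip.read_state();print(st['tool_pos'],yaw(st),st['ft_force'],st['torque'])
im,d=manip.capture('scene');cv2.imwrite('pics/s2.png',im[100:300,200:440].repeat(3,0).repeat(3,1)[:600,:720])
im,d=manip.capture('wrist');cv2.imwrite('pics/w2.png',im)
E
```

```text
clock: 3.45
tool_pos: [438.7, -35.9, 217.5]
tool_rot: [-2.05, -2.38, 0.001]
ft_force: [-4.7, -3.6, -6.9]
gripper_width: 17.6
[438.74935479 -35.91363899 217.46109696] 1.719424381007086 [-4.7276947 -3.6334296 -6.9122613] [-0.48132589  0.74755935 -0.07995351]
```

View pics/s2.png

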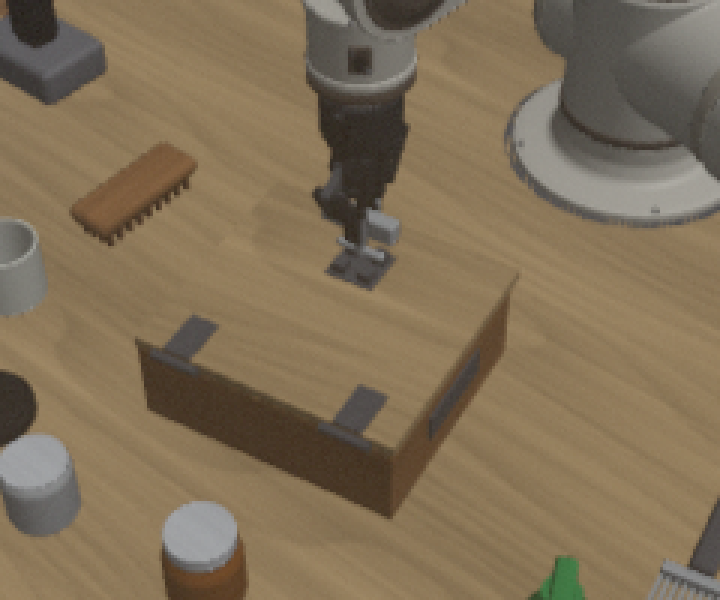

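View pics/w2.png

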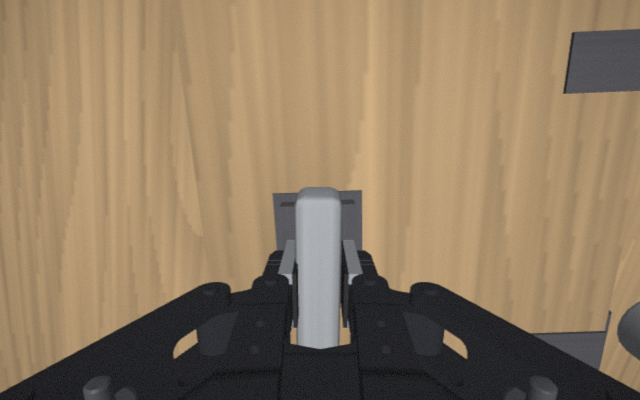

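The bar is raised and the cross pin is clear of the posts. Next I'll turn it clockwise.

```bash
python3 -m handwheel '[{"fingers":1,"linear":[0,0,0],"spin":0.8},{"fingers":1,"linear":[0,0,0],"spin":1.6},{"fingers":1,"linear":[0,0,0],"spin":2.4},{"fingers":1,"linear":[0,0,0],"spin":3.2},{"fingers":1,"linear":[0,0,0],"spin":4},{"fingers":1,"linear":[0,0,0],"spin":4.8},{"fingers":1,"linear":[0,0,0],"spin":5.6},{"fingers":1,"linear":[0,0,0],"spin":6.4},{"fingers":1,"linear":[0,0,0],"spin":7.2},{"fingers":1,"linear":[0,0,0],"spin":8},{"fingers":1,"linear":[0,0,0],"spin":8.8},{"fingers":1,"linear":[0,0,0],"spin":9.6},{"fingers":1,"linear":[0,0,0],"spin":10.4},{"fingers":1,"linear":[0,0,0],"spin":11.2},{"fingers":1,"linear":[0,0,0],"spin":12},{"fingers":1,"linear":[0,0,0],"spin":12.8},{"fingers":1,"linear":[0,0,0],"spin":13.6},{"fingers":1,"linear":[0,0,0],"spin":14.2},{"fingers":1,"linear":[0,0,0],"spin":14.65},{"fingers":1,"linear":[0,0,0],"spin":14.65}]' 60
python3 - <<'E'
from h import *
st=manip.read_state();print(st['tool_pos'],yaw(st),st['ft_force'],st['torque'],st['qpos'])
im,d=manip.capture('wrist');cv2.imwrite('pics/w3.png',im)
E
```

```text
clock: 5.22
tool_pos: [440.1, -37.1, 218.3]
tool_rot: [3.125, 0.284, 0.004]
ft_force: [7.9, -15.0, -7.3]
gripper_width: 17.2
[440.1281068  -37.1248432  218.26550568] 0.18149558999965731 [  7.9491336  -14.97100764  -7.28946401] [-2.96490996 -1.43247334  0.0455463 ] [-0.25763447 -0.08668887  1.8573183  -0.0022785   1.36718874  1.13212725]
```

View pics/w3.png

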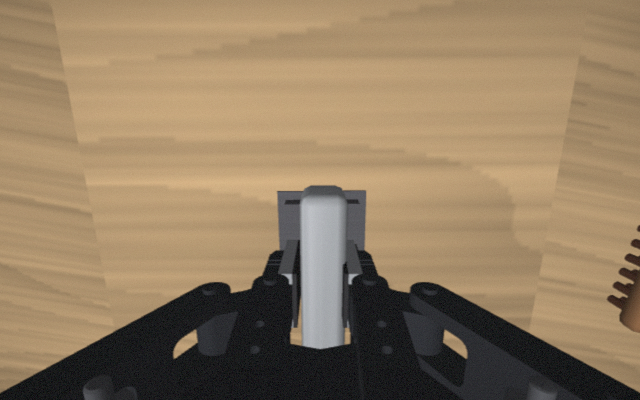

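```bash
python3 -m handwheel '[{"fingers":1,"linear":[0,0.03,0.15],"spin":0},{"fingers":1,"linear":[0,0.03,0.3],"spin":0},{"fingers":1,"linear":[0,0.03,0.45],"spin":0},{"fingers":1,"linear":[0,0.03,0.45],"spin":0},{"fingers":0.3,"linear":[0,0.03,0.45],"spin":0},{"fingers":-0.2,"linear":[0,0.03,0.45],"spin":0},{"fingers":-0.2,"linear":[0,0.03,0.45],"spin":0},{"fingers":-0.2,"linear":[0,0.03,0.45],"spin":0},{"fingers":-0.2,"linear":[0,0.03,0.45],"spin":0},{"fingers":-0.2,"linear":[0,0.03,0.45],"spin":0}]' 60
python3 - <<'E'
from h import *
st=manip.read_state();print(st['tool_pos'],yaw(st),st['ft_force'],st['torque'],st['gripper_width'])
im,d=manip.capture('wrist');cv2.imwrite('pics/w4.png',im);np.save('w4.npy',d)
im,d=manip.capture('scene');cv2.imwrite('pics/s4.png',cv2.resize(im[140:260,260:400],None,fx=5,fy=5,interpolation=2))
K,T=cam('wrist',st)
d=np.load('w4.npy')
for v in (200,220,240): print(px2w(K,T,322,v,d[v,322]))
E
```

```text
clock: 6.1
tool_pos: [439.3, -36.7, 204.1]
tool_rot: [-3.128, -0.291, -0.0]
ft_force: [0.7, 0.4, 0.4]
gripper_width: 51.0
[439.31104926 -36.70130792 204.11963859] 0.18536745491598972 [0.69253579 0.43109067 0.39095099] [ 0.00469188 -0.01846907 -0.03657051] 51.034267331176984
[475.85801661 -30.59004568 159.18950167]
[468.81110425 -31.9024592  160.67740058]
[460.93384039 -33.38411777 160.12840378]
```

View pics/w4.png

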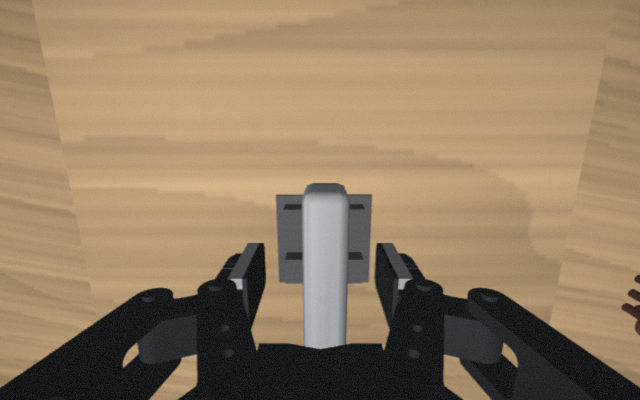

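View pics/s4.png

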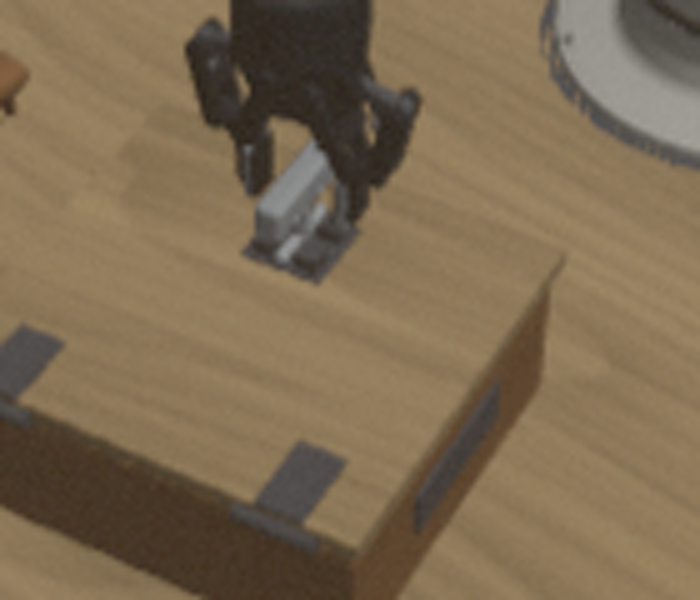

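The handle is down (bar top measured at z≈160) with the bar along the box depth. I'll compute the lift arc.

```bash
python3 - <<'E'
import numpy as np
for a in np.arange(0,1.61,.08):
    print(round(a,2),np.round([(185-200.8*np.cos(a+.399))/30,-(200.8*np.sin(a+.399)-78)/30],2))
E
python3 -m handwheel '[{"fingers":-0.2,"linear":[0,0.05,0.05],"spin":0},{"fingers":1,"linear":[0,0.05,0.05],"spin":0},{"fingers":1,"linear":[0,0.05,0.05],"spin":0},{"fingers":1,"linear":[0,0.05,0.05],"spin":0},{"fingers":1,"linear":[0,0.05,0.05],"spin":0},{"fingers":1,"linear":[0,0.05,0.05],"spin":0},{"fingers":1,"linear":[0,0.05,0.05],"spin":0},{"fingers":1,"linear":[0,0.05,0.05],"spin":0},{"fingers":1,"linear":[0,0.05,-0.1],"spin":0},{"fingers":1,"linear":[0,0.05,-0.25],"spin":0},{"fingers":1,"linear":[0,0.05,-0.4],"spin":0},{"fingers":1,"linear":[0,0.05,-0.5],"spin":0},{"fingers":1,"linear":[0,0.05,-0.55],"spin":0},{"fingers":1,"linear":[0,0.05,-0.6],"spin":0},{"fingers":1,"linear":[0,0.05,-0.6],"spin":0}]' 50
```

```text
0.0 [-0. -0.]
0.08 [ 0.23 -0.48]
0.16 [ 0.49 -0.95]
0.24 [ 0.79 -1.39]
0.32 [ 1.13 -1.81]
0.4 [ 1.5 -2.2]
0.48 [ 1.9  -2.55]
0.56 [ 2.32 -2.88]
0.64 [ 2.77 -3.17]
0.72 [ 3.24 -3.42]
0.8 [ 3.74 -3.64]
0.88 [ 4.24 -3.81]
0.96 [ 4.76 -3.94]
1.04 [ 5.29 -4.04]
1.12 [ 5.82 -4.08]
1.2 [ 6.36 -4.09]
1.28 [ 6.89 -4.05]
1.36 [ 7.42 -3.98]
1.44 [ 7.94 -3.85]
1.52 [ 8.45 -3.69]
1.6 [ 8.95 -3.49]
clock: 7.45
tool_pos: [439.5, -38.2, 222.1]
tool_rot: [-3.128, -0.291, 0.0]
ft_force: [0.4, -4.4, -8.2]
gripper_width: 17.2
```

```bash
python3 -m handwheel '[{"fingers":1,"linear":[0,0,-0.06],"spin":0},{"fingers":1,"linear":[0.11,0,-0.3],"spin":0},{"fingers":1,"linear":[0.23,0,-0.53],"spin":0},{"fingers":1,"linear":[0.36,0,-0.77],"spin":0},{"fingers":1,"linear":[0.49,0,-1.0],"spin":0},{"fingers":1,"linear":[0.64,0,-1.22],"spin":0},{"fingers":1,"linear":[0.79,0,-1.44],"spin":0},{"fingers":1,"linear":[0.96,0,-1.65],"spin":0},{"fingers":1,"linear":[1.13,0,-1.86],"spin":0},{"fingers":1,"linear":[1.31,0,-2.06],"spin":0},{"fingers":1,"linear":[1.5,0,-2.25],"spin":0},{"fingers":1,"linear":[1.5,0,-2.25],"spin":0}]' 50
python3 - <<'E'
from h import *
st=manip.read_state();print(st['tool_pos'],yaw(st),st['ft_force'],st['torque'],st['gripper_width'])
im,d=manip.capture('side');cv2.imwrite('pics/sd5.png',cv2.resize(im[60:280,220:460],None,fx=3,fy=2.7,interpolation=2))
im,d=manip.capture('scene');cv2.imwrite('pics/s5.png',cv2.resize(im[80:280,200:420],None,fx=3.5,fy=3,interpolation=2))
E
```

```text
clock: 8.45
tool_pos: [484.1, -29.9, 289.6]
tool_rot: [-3.128, -0.291, 0.002]
ft_force: [0.6, -2.8, -8.7]
gripper_width: 17.3
[484.08188572 -29.87307693 289.57924473] 0.18544311447414893 [ 0.59934654 -2.81179672 -8.68155499] [-0.75074251  0.38648392 -0.00242768] 17.283115321684956
```

View pics/sd5.png

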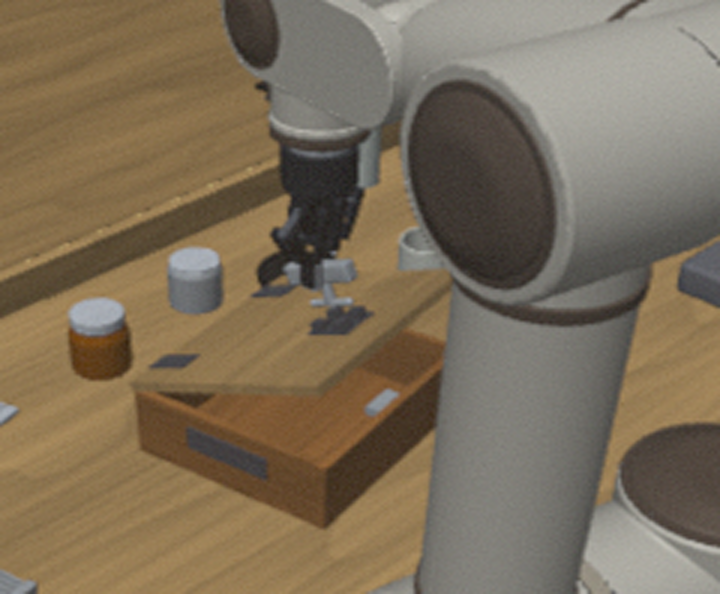

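View pics/s5.png

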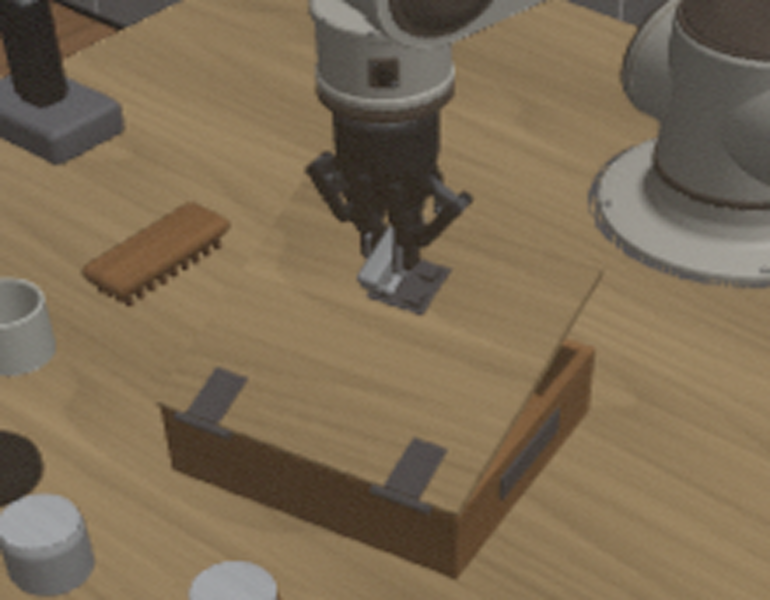

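The lid is following at about 23° and the bar is pivoting in the pads as planned. I'll continue.

```bash
python3 -m handwheel '[{"fingers":1,"linear":[0.2,0,-0.18],"spin":0},{"fingers":1,"linear":[0.4,0,-0.35],"spin":0},{"fingers":1,"linear":[0.61,0,-0.52],"spin":0},{"fingers":1,"linear":[0.82,0,-0.68],"spin":0},{"fingers":1,"linear":[1.04,0,-0.83],"spin":0},{"fingers":1,"linear":[1.27,0,-0.97],"spin":0},{"fingers":1,"linear":[1.5,0,-1.1],"spin":0},{"fingers":1,"linear":[1.74,0,-1.22],"spin":0},{"fingers":1,"linear":[1.99,0,-1.33],"spin":0},{"fingers":1,"linear":[2.24,0,-1.44],"spin":0},{"fingers":1,"linear":[2.49,0,-1.53],"spin":0},{"fingers":1,"linear":[2.74,0,-1.61],"spin":0},{"fingers":1,"linear":[3.0,0,-1.68],"spin":0},{"fingers":1,"linear":[3.26,0,-1.74],"spin":0},{"fingers":1,"linear":[3.52,0,-1.79],"spin":0},{"fingers":1,"linear":[3.79,0,-1.84],"spin":0},{"fingers":1,"linear":[4.05,0,-1.86],"spin":0},{"fingers":1,"linear":[4.32,0,-1.88],"spin":0},{"fingers":1,"linear":[4.59,0,-1.89],"spin":0},{"fingers":1,"linear":[4.86,0,-1.89],"spin":0}]' 50
python3 - <<'E'
from h import *
st=manip.read_state();print(st['tool_pos'],yaw(st),st['ft_force'],st['torque'],st['gripper_width'])
im,d=manip.capture('side');cv2.imwrite('pics/sd6.png',cv2.resize(im[40:280,200:460],None,fx=3,fy=2.5,interpolation=2))
im,d=manip.capture('scene');cv2.imwrite('pics/s6.png',cv2.resize(im[40:280,180:420],None,fx=3,fy=2.5,interpolation=2))
E
```

```text
clock: 10.22
tool_pos: [626.7, -3.0, 345.9]
tool_rot: [-3.128, -0.29, 0.004]
ft_force: [-8.4, -4.1, -4.6]
gripper_width: 17.2
[626.65361838  -3.03040764 345.943645  ] 0.18520007176044526 [-8.35854668 -4.10715887 -4.57138007] [-0.62520281  1.76195257  0.10411029] 17.23476747783286
```

View pics/sd6.png

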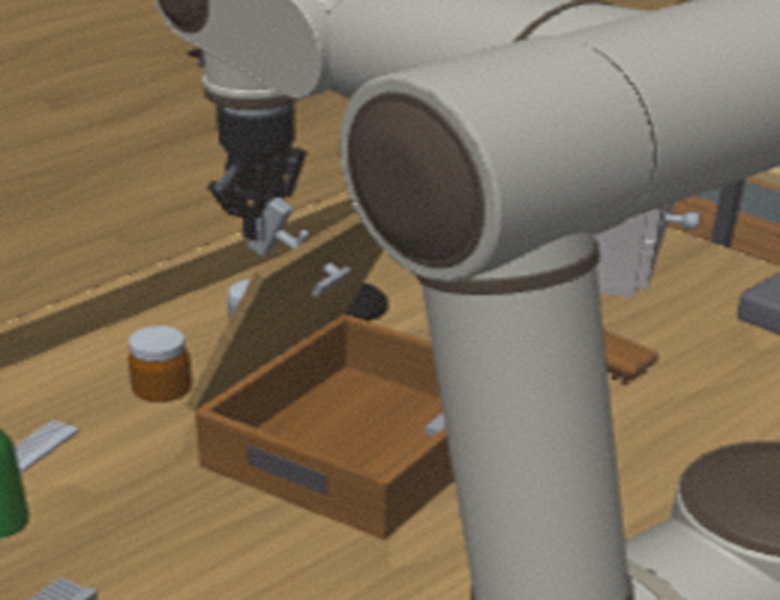

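View pics/s6.png

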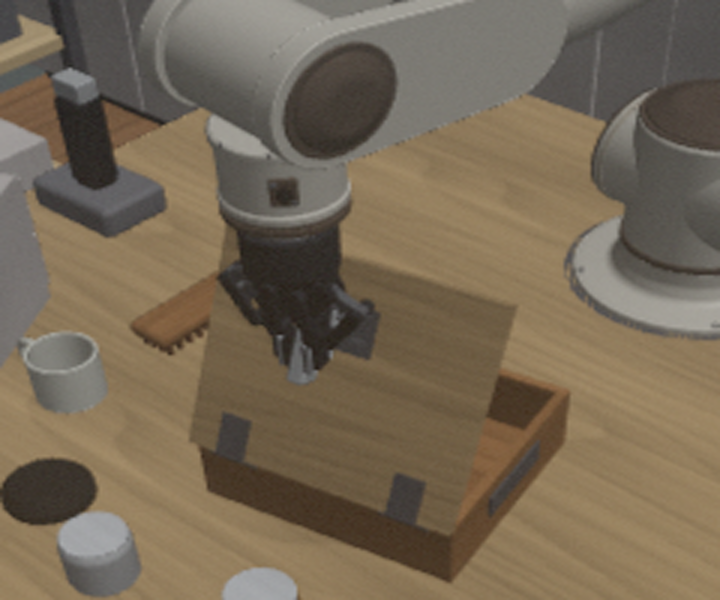

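```bash
python3 -m handwheel '[{"fingers":1,"linear":[0.27,0,0.02],"spin":0},{"fingers":1,"linear":[0.53,0,0.04],"spin":0},{"fingers":1,"linear":[0.8,0,0.07],"spin":0},{"fingers":1,"linear":[1.06,0,0.11],"spin":0},{"fingers":1,"linear":[1.32,0,0.17],"spin":0},{"fingers":1,"linear":[1.58,0,0.24],"spin":0},{"fingers":1,"linear":[1.84,0,0.31],"spin":0},{"fingers":1,"linear":[2.09,0,0.4],"spin":0},{"fingers":1,"linear":[2.34,0,0.5],"spin":0},{"fingers":1,"linear":[2.34,0,0.5],"spin":0}]' 50
python3 - <<'E'
from h import *
st=manip.read_state();print(st['tool_pos'],yaw(st),st['ft_force'],st['torque'],st['gripper_width'])
im,d=manip.capture('side');cv2.imwrite('pics/sd7.png',cv2.resize(im[40:280,200:460],None,fx=3,fy=2.5,interpolation=2));np.save('sd7.npy',d)
im,d=manip.capture('wrist');cv2.imwrite('pics/w7.png',im)
E
```

```text
clock: 11.15
tool_pos: [696.2, 10.1, 330.6]
tool_rot: [-3.127, -0.291, 0.003]
ft_force: [-6.4, -1.0, -2.3]
gripper_width: 17.5
[696.24921433  10.09466398 330.5864272 ] 0.1855078649057407 [-6.44280454 -1.0223073  -2.26907015] [-0.23455625  1.22226696  0.02925582] 17.52251714541877
```

View pics/sd7.png

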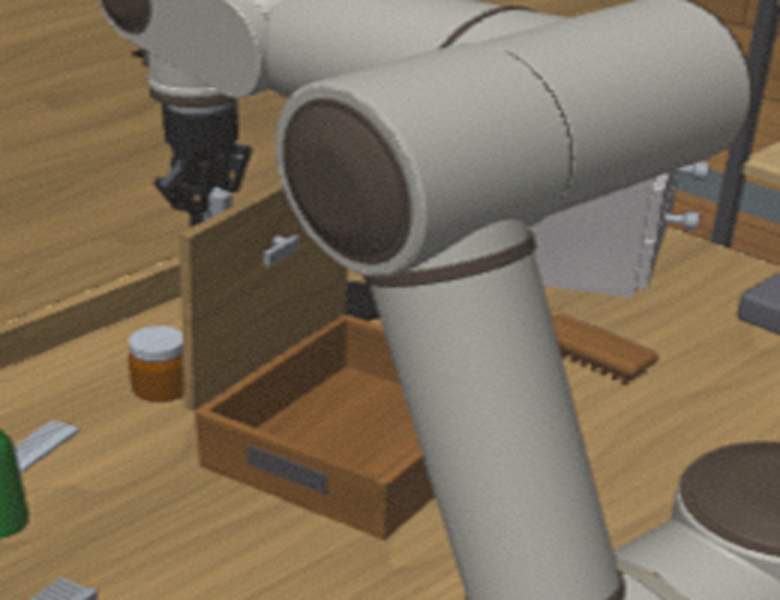

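View pics/w7.png

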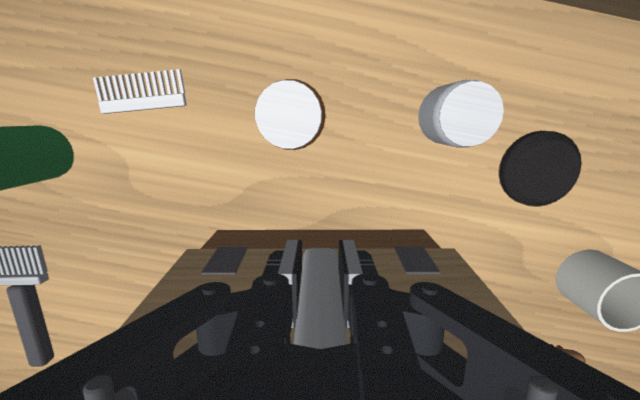

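```bash
python3 -m handwheel '[{"fingers":1,"linear":[-0.13,0,0],"spin":0},{"fingers":1,"linear":[-0.26,0,0],"spin":0},{"fingers":1,"linear":[-0.4,0,0],"spin":0},{"fingers":1,"linear":[-0.4,0,0],"spin":0},{"fingers":0.4,"linear":[-0.4,0,0],"spin":0},{"fingers":-0.2,"linear":[-0.4,0,0],"spin":0},{"fingers":-0.3,"linear":[-0.2,0,0],"spin":0},{"fingers":-0.3,"linear":[-0.1,0,0],"spin":0},{"fingers":-0.3,"linear":[-0.1,0,0],"spin":0},{"fingers":-0.3,"linear":[-0.1,0,0],"spin":0},{"fingers":-0.3,"linear":[-0.1,0,-1],"spin":0},{"fingers":-0.3,"linear":[-0.1,0,-2],"spin":0},{"fingers":-0.3,"linear":[-0.1,0,-3],"spin":0},{"fingers":-0.3,"linear":[-0.1,0,-3.6],"spin":0},{"fingers":-0.3,"linear":[-0.1,0,-3.6],"spin":0}]' 50
python3 - <<'E'
from h import *
st=manip.read_state();print(st['tool_pos'],yaw(st),st['ft_force'],st['torque'],st['gripper_width'])
im,d=manip.capture('side');cv2.imwrite('pics/sd8.png',im);np.save('sd8.npy',d)
im,d=manip.capture('wrist');cv2.imwrite('pics/w8.png',im);np.save('w8.npy',d)
im,d=manip.capture('scene');cv2.imwrite('pics/s8.png',im);np.save('s8.npy',d)
E
```

```text
clock: 12.5
tool_pos: [693.1, 9.3, 444.2]
tool_rot: [3.127, 0.291, 0.01]
ft_force: [0.4, -0.0, 0.4]
gripper_width: 55.7
[693.06766266   9.27661783 444.16806859] 0.18528945622917886 [ 0.43308667 -0.04217846  0.35345422] [-0.00173463  0.01985581 -0.01113243] 55.72720077827963
```

View pics/sd8.png

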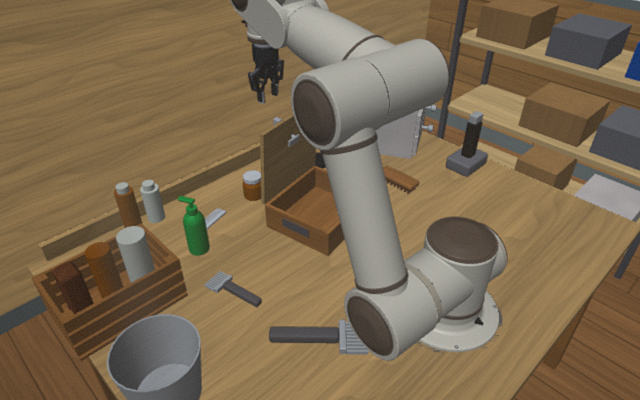

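View pics/w8.png

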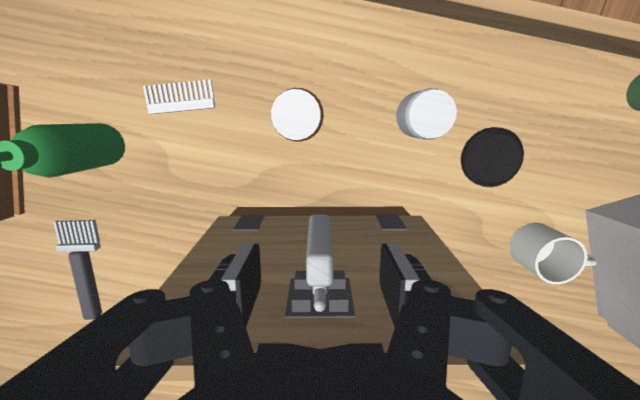

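View pics/s8.png

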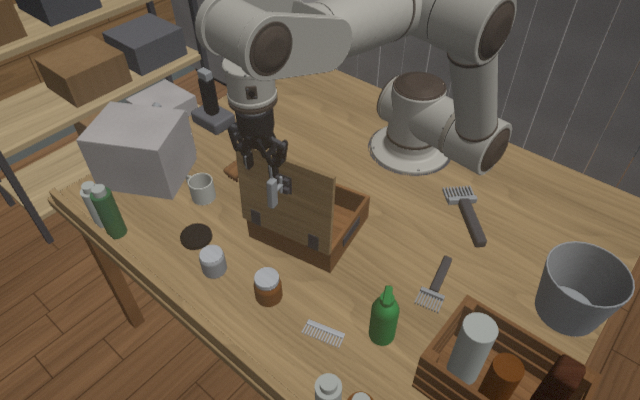

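The lid is standing up and the handle looks down. I'll measure both from depth.

```bash
python3 - <<'E'
from h import *
K,T=cam('scene');d=np.load('s8.npy')
P=np.array([px2w(K,T,u,v,d[v,u]) for u in range(294,328,3) for v in range(185,222,3)])
c=P.mean(0);n=np.linalg.svd(P-c)[2][2];n*=np.sign(n[0]);r=(P-c)@n
print('lid n',n,'elev angle a=',np.arctan2(np.hypot(n[0],n[1]),n[2]),'yaw',np.arctan2(n[1],n[0]),'rms',r.std())
im=cv2.imread('pics/s8.png')
for u,v in((271,185),(272,190),(273,195),(272,200),(276,185)):
    p=px2w(K,T,u,v,d[v,u]);print(u,v,np.round(p,1),round((p-c)@n,1))
cv2.imwrite('pics/c8.png',cv2.resize(im[140:270,225:380],None,fx=5,fy=4.6,interpolation=2))
E
```

```text
lid n [ 0.72674112 -0.68596042 -0.03613375] elev angle a= 1.6069379400928177 yaw -0.756539007952939 rms 24.56458332755911
271 185 [669.9   9.9 314.4] 87.1
272 190 [669.4  11.  298.7] 86.6
273 195 [669.3  12.6 283.3] 86.0
272 200 [675.   13.6 271.6] 89.9
276 185 [654.1   9.6 302.7] 76.2
```

View pics/c8.png

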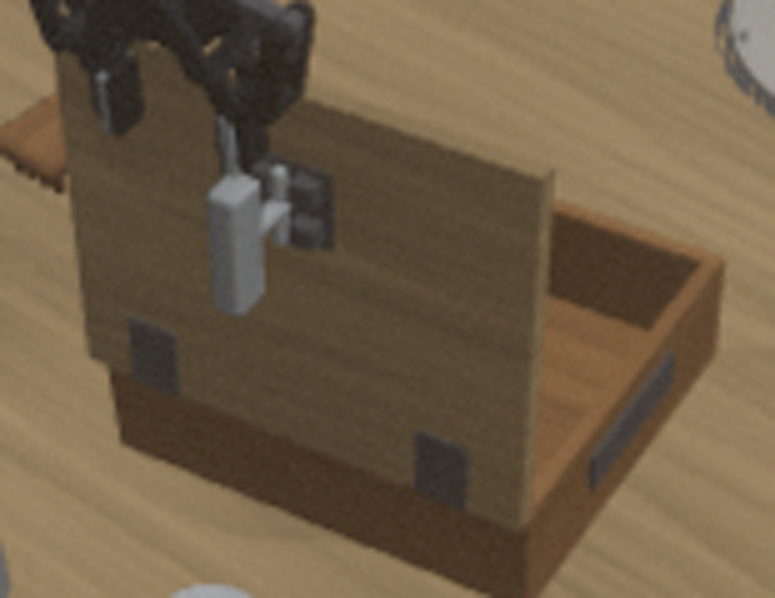

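```bash
python3 - <<'E'
from h import *
K,T=cam('scene');d=np.load('s8.npy')
for v in (186,195,205,215,225):
    print([list(np.round(px2w(K,T,u,v,d[v,u])).astype(int)) for u in (290,298,306,314,322,328)])
E
```

```text
[[np.int64(614), np.int64(16), np.int64(274)], [np.int64(608), np.int64(36), np.int64(282)], [np.int64(604), np.int64(59), np.int64(293)], [np.int64(599), np.int64(79), np.int64(301)], [np.int64(594), np.int64(100), np.int64(311)], [np.int64(591), np.int64(116), np.int64(318)]]
[[np.int64(616), np.int64(16), np.int64(245)], [np.int64(612), np.int64(39), np.int64(256)], [np.int64(606), np.int64(60), np.int64(265)], [np.int64(602), np.int64(82), np.int64(276)], [np.int64(597), np.int64(102), np.int64(285)], [np.int64(594), np.int64(118), np.int64(293)]]
[[np.int64(617), np.int64(14), np.int64(209)], [np.int64(611), np.int64(36), np.int64(220)], [np.int64(608), np.int64(61), np.int64(233)], [np.int64(603), np.int64(82), np.int64(242)], [np.int64(600), np.int64(105), np.int64(255)], [np.int64(593), np.int64(117), np.int64(258)]]
[[np.int64(620), np.int64(15), np.int64(176)], [np.int64(616), np.int64(39), np.int64(189)], [np.int64(609), np.int64(60), np.int64(198)], [np.int64(606), np.int64(84), np.int64(211)], [np.int64(602), np.int64(106), np.int64(223)], [np.int64(598), np.int64(122), np.int64(231)]]
[[np.int64(624), np.int64(16), np.int64(142)], [np.int64(617), np.int64(38), np.int64(152)], [np.int64(611), np.int64(61), np.int64(163)], [np.int64(608), np.int64(85), np.int64(178)], [np.int64(603), np.int64(107), np.int64(188)], [np.int64(601), np.int64(124), np.int64(199)]]
```

Lid ≈1.52 rad; bar outer face ≈57 mm off the lid, so the handle is down. Next I'll go around to the comb.

```bash
python3 - <<'E'
from h import *
plan((680,250,420),.2)
plan((430,369,240),.2)
E
```

```text
linear [ 1.046 -7.969  0.618] spin -0.14 at [693.2   9.3 438.5] yaw 0.185
linear [ -6.41  -13.401   6.625] spin -0.14 at [693.2   9.3 438.5] yaw 0.185
```

```bash
python3 -m handwheel '[{"fingers":-0.3,"linear":[1,-4,0.3],"spin":0},{"fingers":-0.3,"linear":[1,-4,0.3],"spin":0},{"fingers":-0.3,"linear":[1,-4,0.3],"spin":0},{"fingers":-0.5,"linear":[1,-8,0.6],"spin":0},{"fingers":-0.5,"linear":[1,-8,0.6],"spin":0},{"fingers":-0.5,"linear":[1,-8,0.6],"spin":0},{"fingers":-0.5,"linear":[1,-8,0.6],"spin":0},{"fingers":-0.5,"linear":[-6.4,-13.4,1],"spin":-0.14},{"fingers":-0.5,"linear":[-6.4,-13.4,1],"spin":-0.14},{"fingers":-0.5,"linear":[-6.4,-13.4,1],"spin":-0.14},{"fingers":-0.5,"linear":[-6.4,-13.4,4],"spin":-0.14},{"fingers":-0.5,"linear":[-6.4,-13.4,6.6],"spin":-0.14},{"fingers":-0.5,"linear":[-6.4,-13.4,6.6],"spin":-0.14},{"fingers":-0.5,"linear":[-6.4,-13.4,6.6],"spin":-0.14},{"fingers":-0.5,"linear":[-6.4,-13.4,6.6],"spin":-0.14},{"fingers":-0.5,"linear":[-6.4,-13.4,6.6],"spin":-0.14},{"fingers":-0.5,"linear":[-6.4,-13.4,6.6],"spin":-0.14},{"fingers":-0.5,"linear":[-6.4,-13.4,6.6],"spin":-0.14}]' 60
python3 - <<'E'
from h import *
st=manip.read_state();print(st['tool_pos'],yaw(st),st['qpos'],st['qd'])
im,d=manip.capture('wrist');cv2.imwrite('pics/w9.png',im);np.save('w9.npy',d)
E
```

```text
clock: 14.15
tool_pos: [429.5, 368.9, 240.0]
tool_rot: [3.125, 0.315, -0.003]
ft_force: [-0.1, 0.2, 0.7]
gripper_width: 64.2
[429.49410779 368.94062207 240.04656888] 0.20117308168035353 [ 5.73653025e-01  1.63061160e-01  1.55270669e+00 -2.43721070e-05
  1.42828818e+00  1.94327871e+00] [-0.0222445  -0.00787283 -0.06083325 -0.00474579  0.01209021 -0.00821011]
```

View pics/w9.png

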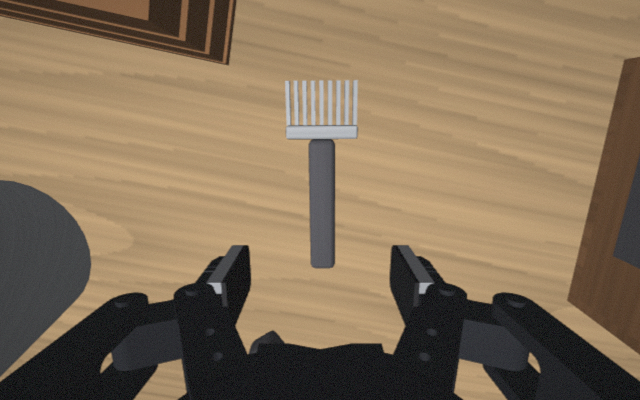

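```bash
python3 - <<'E'
from h import *
K,T=cam('wrist')
E=pxplane(K,T,322,267,22);J=pxplane(K,T,321.5,138,16);t=pxplane(K,T,322,80,6)
print(E,J,t,np.linalg.norm((E-t)[:2]),np.linalg.norm((E-J)[:2]))
ax=(t-E)[:2];y=np.arctan2(ax[1],ax[0]);c=E[:2]+90*ax/np.linalg.norm(ax);print(y,c)
plan((*c,68),y)
E
```

```text
[357.79150532 352.15984952  22.        ] [478.08447807 377.01282734  16.        ] [526.90465961 386.40628279   6.        ] 172.54586967744623 122.83350438349332
0.19980403746420872 [446.00099949 370.02280387]
linear [0.513 0.066 5.778] spin 0.005 at [430.5 368.9 241.3] yaw 0.2
```

```bash
python3 -m handwheel '[{"fingers":-0.5,"linear":[0.47,0.06,1],"spin":0},{"fingers":-0.5,"linear":[0.47,0.06,2],"spin":0},{"fingers":-0.5,"linear":[0.47,0.06,3],"spin":0},{"fingers":-0.5,"linear":[0.47,0.06,4],"spin":0},{"fingers":-0.5,"linear":[0.47,0.06,4.8],"spin":0},{"fingers":-0.5,"linear":[0.47,0.06,5.3],"spin":0},{"fingers":-0.5,"linear":[0.47,0.06,5.47],"spin":0},{"fingers":-0.5,"linear":[0.47,0.06,5.47],"spin":0},{"fingers":1,"linear":[0.47,0.06,5.47],"spin":0},{"fingers":1,"linear":[0.47,0.06,5.47],"spin":0},{"fingers":1,"linear":[0.47,0.06,5.47],"spin":0},{"fingers":1,"linear":[0.47,0.06,5.47],"spin":0},{"fingers":1,"linear":[0.47,0.06,5.47],"spin":0},{"fingers":1,"linear":[0.47,0.06,5.47],"spin":0},{"fingers":1,"linear":[0.47,0.06,5.47],"spin":0},{"fingers":1,"linear":[0.47,0.06,5.47],"spin":0}]' 60
python3 - <<'E'
from h import *
st=manip.read_state();print(st['tool_pos'],yaw(st),st['ft_force'])
im,d=manip.capture('side');cv2.imwrite('pics/sd10.png',cv2.resize(im[180:340,170:330],None,fx=4,fy=3.7,interpolation=2))
E
```

```text
clock: 15.53
tool_pos: [445.2, 370.4, 78.7]
tool_rot: [-3.125, -0.314, -0.003]
ft_force: [0.3, -1.2, 8.6]
gripper_width: 22.2
[445.18202    370.39477572  78.66031469] 0.20003769050404954 [ 0.31067419 -1.16285029  8.58048121]
```

View pics/sd10.png

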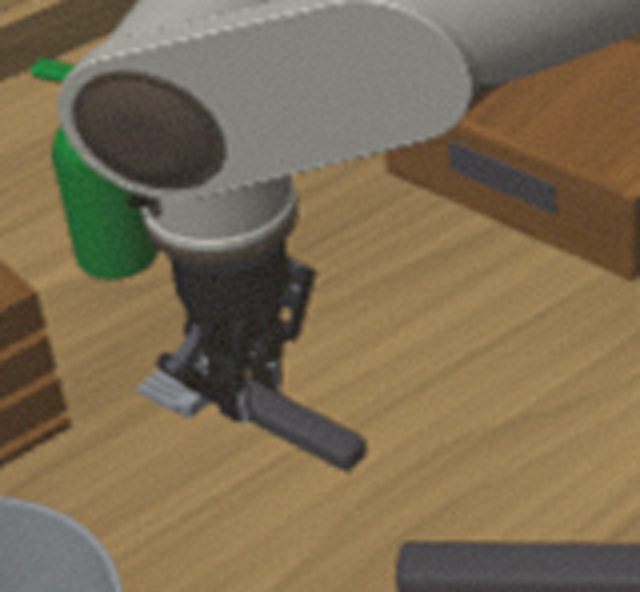

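```bash
python3 -m handwheel '[{"fingers":1,"linear":[0,0,-0.3],"spin":0},{"fingers":1,"linear":[0,0,-0.8],"spin":0},{"fingers":1,"linear":[0,0,-1.5],"spin":0},{"fingers":1,"linear":[0,0,-2.3],"spin":0},{"fingers":1,"linear":[0,0,-3.2],"spin":0},{"fingers":1,"linear":[0,0,-4.1],"spin":0},{"fingers":1,"linear":[0,0,-4.9],"spin":0},{"fingers":1,"linear":[0,0,-5.4],"spin":0},{"fingers":1,"linear":[0,0,-5.5],"spin":0},{"fingers":1,"linear":[0,0,-5.5],"spin":0}]' 60
python3 - <<'E'
from h import *
plan((503,-26,240),1.756)
im,d=manip.capture('wrist');cv2.imwrite('pics/w11.png',im)
E
```

```text
clock: 16.42
tool_pos: [444.7, 370.2, 243.4]
tool_rot: [-3.125, -0.314, -0.003]
ft_force: [0.8, 0.1, -2.2]
gripper_width: 22.3
linear [-0.718 13.329  0.101] spin -14.859 at [444.7 370.2 243.4] yaw 0.2
```

View pics/w11.png

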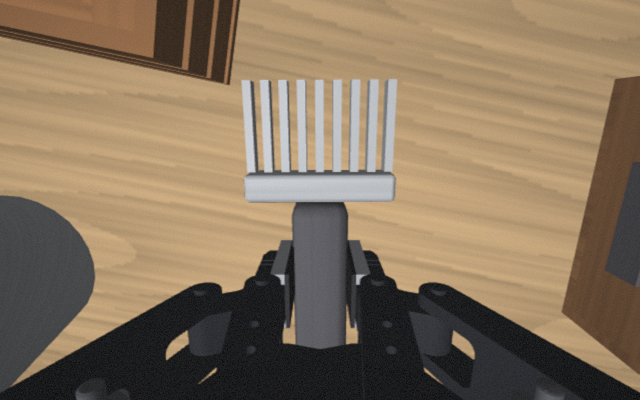

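```bash
python3 -m handwheel '[{"fingers":1,"linear":[0,0.4,0],"spin":-0.8},{"fingers":1,"linear":[0,1,0],"spin":-1.7},{"fingers":1,"linear":[-0.1,1.8,0],"spin":-2.6},{"fingers":1,"linear":[-0.1,2.6,0],"spin":-3.5},{"fingers":1,"linear":[-0.2,3.5,0],"spin":-4.4},{"fingers":1,"linear":[-0.2,4.4,0],"spin":-5.3},{"fingers":1,"linear":[-0.3,5.3,0],"spin":-6.2},{"fingers":1,"linear":[-0.3,6.2,0],"spin":-7.1},{"fingers":1,"linear":[-0.4,7.1,0],"spin":-8},{"fingers":1,"linear":[-0.4,8,0],"spin":-8.9},{"fingers":1,"linear":[-0.5,8.9,0],"spin":-9.8},{"fingers":1,"linear":[-0.5,9.8,0],"spin":-10.7},{"fingers":1,"linear":[-0.6,10.7,0],"spin":-11.6},{"fingers":1,"linear":[-0.6,11.5,0],"spin":-12.5},{"fingers":1,"linear":[-0.7,12.3,0],"spin":-13.4},{"fingers":1,"linear":[-0.72,12.9,0],"spin":-14.2},{"fingers":1,"linear":[-0.72,13.2,0],"spin":-14.7},{"fingers":1,"linear":[-0.72,13.33,0.1],"spin":-14.86},{"fingers":1,"linear":[-0.72,13.33,0.1],"spin":-14.86},{"fingers":1,"linear":[-0.72,13.33,0.1],"spin":-14.86}]' 60
python3 - <<'E'
from h import *
st=manip.read_state();print(st['tool_pos'],yaw(st),st['ft_force'],st['gripper_width'])
im,d=manip.capture('wrist');cv2.imwrite('pics/w12.png',im);np.save('w12.npy',d)
im,d=manip.capture('scene');cv2.imwrite('pics/s12.png',im)
E
```

```text
clock: 18.13
tool_pos: [502.5, -25.7, 238.1]
tool_rot: [-2.008, -2.414, 0.001]
ft_force: [0.9, 0.1, -1.6]
gripper_width: 22.6
[502.45382731 -25.74241277 238.12053421] 1.7541495927966733 [ 0.9091651   0.06564837 -1.57479904] 22.619847955859232
```

View pics/w12.png

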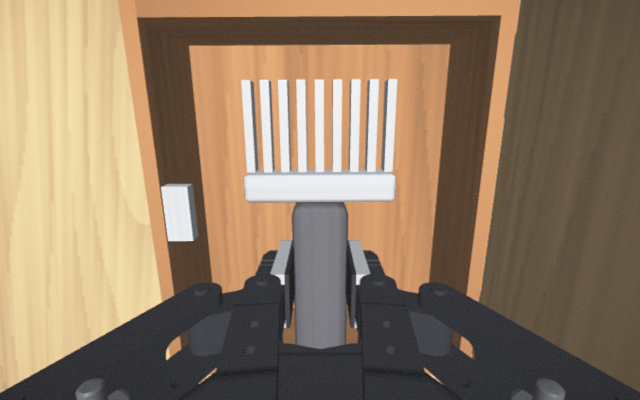

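View pics/s12.png

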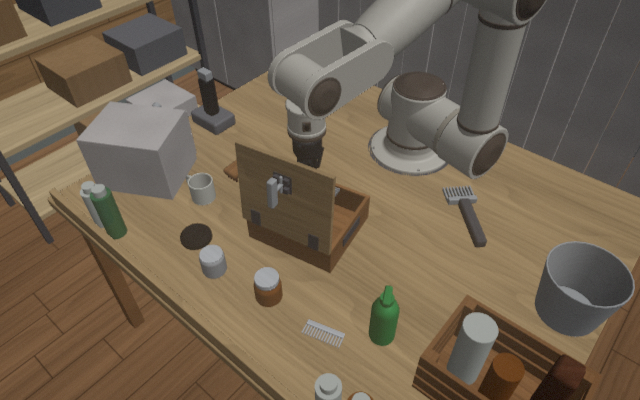

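```bash
python3 -m handwheel '[{"fingers":1,"linear":[0,0,0.5],"spin":0},{"fingers":1,"linear":[0,0,1.1],"spin":0},{"fingers":1,"linear":[0,0,1.7],"spin":0},{"fingers":1,"linear":[0,0,2.3],"spin":0},{"fingers":1,"linear":[0,0,2.9],"spin":0},{"fingers":1,"linear":[0,0,3.4],"spin":0},{"fingers":1,"linear":[0,0,3.9],"spin":0},{"fingers":1,"linear":[0,0,4.3],"spin":0},{"fingers":1,"linear":[0,0,4.6],"spin":0},{"fingers":1,"linear":[0,0,4.8],"spin":0},{"fingers":1,"linear":[0,0,4.86],"spin":0},{"fingers":1,"linear":[0,0,4.86],"spin":0},{"fingers":1,"linear":[0,0,4.86],"spin":0}]' 60
```

```text
clock: 19.32
tool_pos: [503.1, -26.1, 93.8]
tool_rot: [2.006, 2.417, 0.001]
ft_force: [0.7, 0.1, -1.4]
gripper_width: 22.2
```

```bash
python3 -m handwheel '[{"fingers":1,"linear":[0,0,0.04],"spin":0},{"fingers":1,"linear":[0,0,0.08],"spin":0},{"fingers":1,"linear":[0,0,0.1],"spin":0},{"fingers":1,"linear":[0,0,0.1],"spin":0}]' 60
```

```text
clock: 19.65
tool_pos: [502.8, -26.2, 90.4]
tool_rot: [2.007, 2.417, 0.0]
ft_force: [0.1, 0.1, -0.7]
gripper_width: 22.7
```

Not touching yet (−0.7 N), so I'll go a little lower.

```bash
python3 -m handwheel '[{"fingers":1,"linear":[0,0,0.03],"spin":0},{"fingers":1,"linear":[0,0,0.05],"spin":0},{"fingers":1,"linear":[0,0,0.05],"spin":0}]' 60
```

```text
clock: 19.9
tool_pos: [502.8, -26.1, 88.7]
tool_rot: [-2.006, -2.417, -0.0]
ft_force: [-0.6, -0.0, -1.6]
gripper_width: 22.6
```

```bash
python3 -m handwheel '[{"fingers":1,"linear":[0,0,0.03],"spin":0},{"fingers":1,"linear":[0,0,0.05],"spin":0},{"fingers":1,"linear":[0,0,0.05],"spin":0},{"fingers":1,"linear":[0,0,0.05],"spin":0}]' 60
```

```text
clock: 20.23
tool_pos: [502.9, -26.2, 88.7]
tool_rot: [2.006, 2.417, 0.0]
ft_force: [-10.8, 1.0, 24.5]
gripper_width: 22.6
```

```bash
python3 -m handwheel '[{"fingers":1,"linear":[0,0,-0.04],"spin":0},{"fingers":1,"linear":[0,0,-0.04],"spin":0},{"fingers":0.3,"linear":[0,0,-0.04],"spin":0},{"fingers":-0.1,"linear":[0,0,-0.04],"spin":0},{"fingers":-0.3,"linear":[0,0,-0.04],"spin":0},{"fingers":-0.3,"linear":[0,0,-0.04],"spin":0},{"fingers":-0.3,"linear":[0,0,-0.04],"spin":0},{"fingers":-0.3,"linear":[0,0,-0.04],"spin":0},{"fingers":-0.3,"linear":[0,0,-0.5],"spin":0},{"fingers":-0.3,"linear":[0,0,-1.2],"spin":0},{"fingers":-0.3,"linear":[0,0,-2.2],"spin":0},{"fingers":-0.3,"linear":[0,0,-3.2],"spin":0},{"fingers":-0.3,"linear":[0,0,-4.2],"spin":0},{"fingers":-0.3,"linear":[0,0,-5.2],"spin":0},{"fingers":-0.3,"linear":[0,0,-6],"spin":0},{"fingers":-0.3,"linear":[0,0,-6],"spin":0}]' 60
python3 - <<'E'
from h import *
st=manip.read_state();print(st['tool_pos'],yaw(st),st['ft_force'],st['gripper_width'])
im,d=manip.capture('wrist');cv2.imwrite('pics/w14.png',im);np.save('w14.npy',d)
K,T=cam('wrist',st)
for u,v in((321,200),(321,250),(290,160),(340,160),(230,150),(410,150)):print(u,v,np.round(px2w(K,T,u,v,d[v,u]),1))
E
```

```text
clock: 21.57
tool_pos: [503.9, -26.3, 272.3]
tool_rot: [2.003, 2.413, 0.005]
ft_force: [1.1, 0.1, 0.9]
gripper_width: 55.3
[503.86462478 -26.33563554 272.29050099] 1.7561320786584798 [1.05355122 0.11110853 0.91070385] 55.28692624074702
321 200 [510.5 -40.3  31.9]
321 250 [520.2 -92.1  32.9]
290 160 [472.9 -10.    9.8]
340 160 [523.2  -0.7   9.9]
230 150 [411.8 -10.9  10.9]
410 150 [591.2  22.2   9.6]
```

View pics/w14.png

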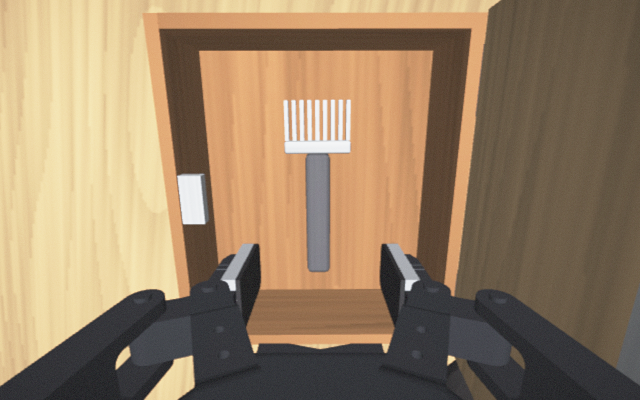

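```bash
python3 -m handwheel '[{"fingers":-0.3,"linear":[0,0,-1],"spin":0},{"fingers":-0.3,"linear":[0,-1,-2],"spin":0},{"fingers":-0.3,"linear":[0,-2,-2.5],"spin":0},{"fingers":-0.3,"linear":[0,-3,-2.5],"spin":0},{"fingers":-0.3,"linear":[0,-4,-2.5],"spin":0},{"fingers":-0.3,"linear":[0,-4,-2.5],"spin":0},{"fingers":-0.3,"linear":[0,-4,-2.5],"spin":0},{"fingers":-0.3,"linear":[0,-4,-2.5],"spin":0},{"fingers":-0.3,"linear":[0,-4,-2.5],"spin":0}]' 60
python3 - <<'E'
from h import *
im,d=manip.capture('scene');cv2.imwrite('pics/s15.png',im);np.save('s15.npy',d)
im2,d2=manip.capture('side');cv2.imwrite('pics/sd15.png',im2)
K,T=cam('scene')
P=np.array([px2w(K,T,u,v,d[v,u]) for u in range(296,326,2) for v in range(188,225,2)])
A=np.c_[P[:,1:],np.ones(len(P))];s=np.linalg.lstsq(A,P[:,0],rcond=None)[0];n=np.array([1,-s[0],-s[1]]);n/=np.linalg.norm(n)
print('n',n,'lid a',np.pi/2-np.arcsin(n[2]))
c=P.mean(0)
for u,v in((271,187),(272,192),(273,197)):
    p=px2w(K,T,u,v,d[v,u]);print(np.round(p,1),round((p-c)@n,1))
E
```

```text
clock: 22.37
tool_pos: [385.4, -48.2, 341.7]
tool_rot: [-2.006, -2.417, 0.0]
ft_force: [0.9, 0.0, -0.3]
gripper_width: 55.0
n [ 0.91354576 -0.33219194 -0.23469695] lid a 1.8077031241414914
[671.2  10.6 309.5] 61.3
[671.8  13.  295.3] 64.5
[670.7  13.4 278.2] 67.3
```

View pics/s15.png

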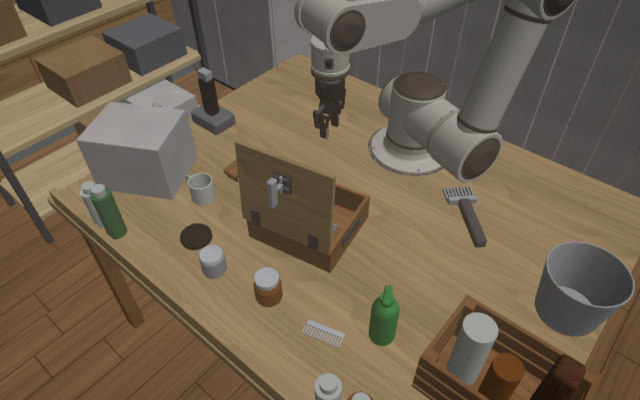

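View pics/sd15.png

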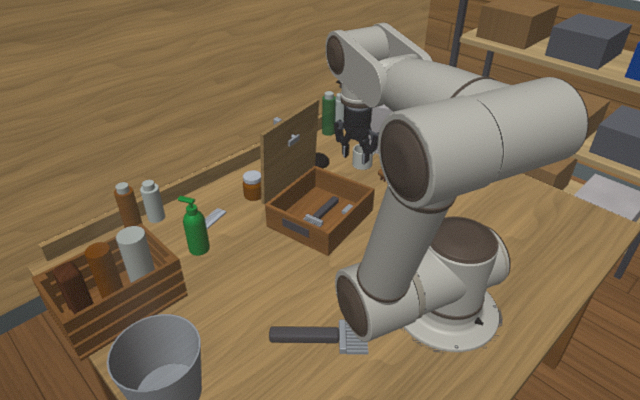

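```bash
python3 - <<'E'
from h import *
K,T=cam('scene')
for f in('s8.npy','s15.npy'):
    d=np.load(f)
    P=np.array([px2w(K,T,u,v,d[v,u]) for u in range(294,326,2) for v in range(188,225,2) if d[v,u]>0])
    P=P[np.abs(P[:,0]-610)<40]
    for _ in range(6):
        A=np.c_[P[:,1:],np.ones(len(P))];s=np.linalg.lstsq(A,P[:,0],rcond=None)[0];r=P[:,0]-A@s;k=np.abs(r)<max(2*r.std(),1.5);P=P[k]
    n=np.array([1,-s[0],-s[1]]);n/=np.linalg.norm(n);c=P.mean(0)
    print(len(P),r.std(),'yaw',np.arctan2(n[1],n[0]),'lid a',np.pi/2-np.arcsin(n[2]))
    for u,v in((271,187),(272,192),(273,197)): print(round((px2w(K,T,u,v,d[v,u])-c)@n,1))
E
```

```text
261 1.184743276675839 yaw 0.18911359695864313 lid a 1.5060400775763898
57.4
54.5
52.1
262 1.080466216406035 yaw 0.20417744626165843 lid a 1.5057968972689466
56.2
56.4
54.2
```

```bash
python3 -c "
from plant import manip
print(manip.job_done())"
```

```text
the job is handed in; nothing more can be done
None
```

I opened the box, laid the smaller long-handled comb flat on its floor, and handed the job in at about 22.5 s; no verdict was reported.

**What I did:** I pulled the T-handle up about 15 mm, turned it a quarter turn clockwise and let it go. It then measured down: bar top at z≈160, which is the handle-down height. I swung the lid up by the handle and released it there. Then I picked up the comb, lowered it until it touched the floor and let go.

**Last checks:**
- **Lid:** it stands at about 1.51 rad (86°) by a depth fit, and that reading did not change while I moved the comb. Working from the arm's motion gives about 1.55 rad, so it is just short of exactly upright.
- **Latch handle:** the bar lies along the released direction. Its outer face is 54–56 mm off the lid against 58 mm expected when fully down, so it reads down within measurement error.
- **Comb:** it lies flat and centred, with its top at z≈32–33 over a floor at about 10.
- **Other things on the bench:** they look unmoved in the last pictures. I compared them by eye and did not measure each one.
- **Forces:** the highest wrist force I read was about 25 N, when the comb touched the floor.

**A check that went wrong:** two quick lid-plane fits gave bad values (1.61 and 1.81 rad) because stray depth points got in. I threw them out and refitted with those points removed.

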